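Lock the lapping machine's brake and hold its recessed reset down

ROBOT

A 7-joint arm with a two-finger parallel gripper is mounted at the origin on the work surface. World frame = base frame: x ahead of the robot, y to its left, z up, the work surface at z = 0. Lengths are in m, angles in rad, forces in N, time in s.
With the tool pointing down it reaches from about 0.425 to 0.875 m from the base axis. Payload 4.7 kg.
Tool frame: the origin (TCP) lies on the centre line of the jaws, within the pads' length; the fingertips stand 14 mm ahead of it and the grasp point (between the pads) lies 5 mm behind it; z points along the fingers, y is the line along which they close (so a half turn about z gives the same grasp; the last joint's range is limited). The gripper opens to 87 mm and grips with 3 to 60 N. Pads are 19 mm wide; open, the fingers measure 117 mm over their backs; the gripper's body (75 mm by 190 mm) begins 51 mm behind the grasp point.
Start: joints at [-1.199, 0.321, -0.07, 1.45, 0.023, 1.371, -0.057], TCP at [0.228, 0.609, 0.237] pointing down, gripper open.
Joint ranges: [-2.86, 2.86], [-0.3, 2.09], [-1.38, 1.24], [0.06, 2.45], [-1.56, 4.7], [0.09, 2.05], [-2.69, 2.69]. Speed limits (rad/s): [2.57, 2.57, 3.14, 3.14, 3.14, 3.14, 3.14].

INTERFACE

Orientations are given as a rotation vector (axis times angle).
In Python, from bench import * gives the robot as it stands.
- The arm moves only by the shell command python3 -m jog 'ROWS' [FORCE]. ROWS is JSON, a list of rows, each an object of numbers: "claw": the finger opening in mm, from 0 to 87; "dx", "dy", "dz": the shift along the tool's x, y, z in mm; "spin": the turn about the tool's z in degrees. In form: [{"claw": .., "dx": .., "dy": .., "dz": .., "spin": ..}, ...]. A call has 1 to 20 rows; each row is the pose to reach, as a shift and turn from the pose commanded when the call began, along the tool's axes at that moment; what a row does not reach only later rows make up. A row lasts 1/12 s, in which the tool goes at most 41.7 mm and 7.16 degrees, less where a joint would pass 70% of its speed; a pose out of reach is approached as far as the arm can. A call with a gripper value outside its range is refused whole. The fingers move at their own pace and stop on an object; FORCE is the grip in N (left out, the last holds). Time passes only in rows, so rows that repeat a pose let the fingers close. It gives the time, the measured TCP pose, the force, the opening and the grip force at its end, in the units of the state.
- get_state(): the state, without advancing time (a new reading comes with each control period).
- get_image(name): name is "scene" or "top" or "wrist"; returns a dict with "frame" (480x640x3 uint8, red, green, blue), "depth" (480x640 float32, m along the optical axis (not along the pixel's ray), 0 where there is no reading), "K" (3x3 intrinsics, pixels), "T" (4x4, takes a point from camera to world coordinates); the wrist camera has in their place "mount" (4x4, takes a point from camera to tool coordinates, whose origin is the TCP and whose axes are the flange's). Camera axes: x right, y down, z forward; pixel columns grow to the right and rows downward; lengths in m; the calibration is good to about 2 mm. A picture is of the moment at which its call begins: read the wrist's pose just before it.
- close_job(): hands the job in; it is judged then, once.
The state is a dict: "time": time; "joint_positions": joint angles; "qd": joint speeds; "joint_torque": joint torques, N m; "position": TCP position; "tool_rot": TCP orientation; "ft_force": force on the tool from outside, world axes, zero at the start; "torque": the same for the moment, N m; "grip_width": opening from 0.0 (shut) to 1.0 (fully open); "grip_force": force on a finger pad.
Only numpy, scipy, OpenCV 4.12 (cv2) and the standard library are available. Lean on these libraries where they do the work, as an engineer would, in place of code of your own. Each camera call takes 0.05 s, during which the arm holds its last target. There are 200 camera calls.

TASK

The lapping machine has tripped. First swing its black-knobbed brake lever away from the machine's near edge, all the way into the last (lock) notch under the green marks, and leave it there; then take the orange-handled reset pin out of its stand, put its tip down through the yellow-ringed hole in the machine's deck and gently press the recessed red reset button down with it. Finish while still gripping the pin and holding the button down; leave all the other things where they stand.

Things in the scene. Friction and masses are not known exactly. Their poses are not given: they have to be found in the camera images.
- machine: fixed white lapping machine, a box 300 x 300 mm (x, y) and 110 mm high (flat deck); origin at the centre of its underside, z up, its own -x face (switches and dial) is the near face, turned within 0.3 rad of facing the robot. On the far half of the deck is a round steel platen (radius 80 mm, 14 mm high, centre at own x +55 mm, y 0). Nothing fixed to the deck but the brake lever stands higher than 65 mm above it
- reset_hole (a point): centre of the mouth of the reset hole, level with the deck, at own (-85, -85, 110) mm of the machine: a vertical round hole 18 mm in diameter with a 2 mm chamfer, marked by a flat yellow ring of 29 mm diameter; the red button lies 28 mm down inside it
- button_face (a point): centre of the top face of the red reset button (16 mm across) at the bottom of the hole, 28 mm below the deck when not pressed; goes straight down as it is pressed
- reset_button (a joint): travel of the reset button: 0 up, 0.007 m fully down. It springs back: 2 N starts it, 5.5 N holds it fully down. It counts as held down beyond 0.0045
- brake_lever (a joint): angle about a level hinge along the machine's y: 0 leans 0.6 rad from upright to the near (-x) side; 1.0 is the end stop, 0.4 rad to the far (+x) side. Stays where left; two detents centred at 0.45 and 0.80 resist (5 to 8 N at the knob). It is in the lock notch once brought to the end stop (rests at 0.97 to 1.0; above 0.93 counts); let go short of it, it may stick or spring back. Starts at 0 to 0.24
- brake_knob (a point): centre of the black ball knob, 26 mm in diameter, at the lever's top, 85 mm from the hinge; the rod below it is 10 mm thick, and the aluminium cheeks beside it reach to 43 mm from the hinge and 17 mm to either side. The knob can be pinched from above by its two sides along the machine's y, or pushed
- brake_hinge (a point): centre of the brake lever's hinge, 18 mm above the deck, at own (-45, 95, 128) mm of the machine
- reset_pin: loose reset pin, 70 g, upright in its stand: steel shaft 8 mm in diameter and 70 mm long with a flat tip, a collar 24 mm in diameter and 4 mm thick above it, then an orange square handle 16 x 16 mm and 50 mm tall (74 to 124 mm above the tip). Origin at the centre of the tip, z up along the shaft to the handle, x and y square to the handle's flat sides
- pin_tip (a point): centre of the flat lower end of the pin's shaft
- pin_grip (a point): centre of the pin's orange handle, 100 mm above the tip
- pin_stand: fixed stand: grey block 46 x 46 mm, top 80 mm above the table, on a base plate 90 x 90 x 8 mm; origin at the centre of the underside. The pin's shaft stands 70 mm deep in the vertical hole (14 mm in diameter) at its middle, its collar resting on the block. Left or right of the machine
- coolant_bottle: bystander: white bottle with red cap, 72 mm in diameter, 150 mm tall, on the other side of the machine from the pin stand; origin at the centre of the underside
- conditioning_ring: bystander: loose steel ring lying on the platen, 64 mm outside, 22 mm high; origin at the centre of the underside
- slurry_jar: bystander: amber jar with black cap, 60 mm in diameter, 75 mm tall; origin at the centre of the underside
- beaker: bystander: clear beaker, 68 mm in diameter, 85 mm tall; origin at the centre of the underside
- sample_weight: bystander: brass weight, 64 mm in diameter, 50 mm tall; origin at the centre of the underside
- spanner: bystander: steel spanner 160 mm long lying flat; origin at the centre of the underside
- carrier_tray: bystander: blue two-part tray 140 x 160 x 30 mm; origin at the centre of the underside

How it is judged:
By the outcome, as a careful person would: the job done as asked, in the order asked, and still so for the second after the job is handed in, while the arm keeps its last pose, push and grip.
It also fails if it takes over 64 s, if anything falls off the work surface, if the arm or the gripper's body presses on something with over 40 N, if the wrist force passes 120 N, or if a joint passes its speed limit or range.

## Working session

There is one attempt and no reset: what is moved stays moved. The work goes in short steps, Python scripts to look and compute and a shell command to move; the robot and the scene stay as the last step left them, time stands still between calls to the robot, and variables do not carry over. Pictures are saved under pics/ and viewed, at most 10 in all, crops included, and the job is handed in when it is done.

```bash
mkdir -p pics; ls; python3 - <<'E'
from bench import *
import cv2,numpy as np
s=get_state();print(s)
for n in("top","scene"):
    im=get_image(n);np.savez(n+'.npz',**im);cv2.imwrite(f'pics/{n}1.png',im["frame"][:,:,::-1])
    print(im["K"],im["T"])
E
```

```text
pics
{'time': 0.0, 'joint_positions': array([-1.19888363,  0.32179716, -0.07010141,  1.4516767 ,  0.02259031,
        1.37078823, -0.05689343]), 'qd': array([-1.02445689e-03,  6.18396615e-04,  2.83066591e-04,  7.05679885e-05,
       -3.93971773e-04,  3.20263594e-03,  7.28446704e-04]), 'joint_torque': array([-3.51208701e-04, -4.91308272e+01, -4.03923551e-01, -3.12526667e+01,
       -6.38339692e-02,  4.37212118e-02,  1.76461681e-04]), 'position': array([0.22749563, 0.60832758, 0.23547754]), 'tool_rot': array([-5.58933293e-01, -3.09121412e+00,  2.92971420e-03]), 'ft_force': array([ 0.02233145, -0.34249051, -0.17365275]), 'torque': array([ 0.00802697,  0.02853626, -0.04993858]), 'grip_force': 0.0, 'grip_width': 1.0037256153261045}
[[492.83000929   0.         319.40127506]
 [  0.         492.83000929 239.28663416]
 [  0.           0.           1.        ]] [[-0.01348219 -0.98267569  0.18484241  0.29963047]
 [-0.99965528  0.0174115   0.01965087  0.02772933]
 [-0.02252882 -0.18451376 -0.98257169  1.31391744]
 [ 0.          0.          0.          1.        ]]
[[545.31272911   0.         312.39554776]
 [  0.         545.31272911 234.98541404]
 [  0.           0.           1.        ]] [[ 0.68345224  0.48699476 -0.54380984  1.35944012]
 [ 0.72995743 -0.46350203  0.50232262 -0.74773048]
 [-0.00742849 -0.74027155 -0.67226695  1.19941736]
 [ 0.          0.          0.          1.        ]]
```

View pics/top1.png

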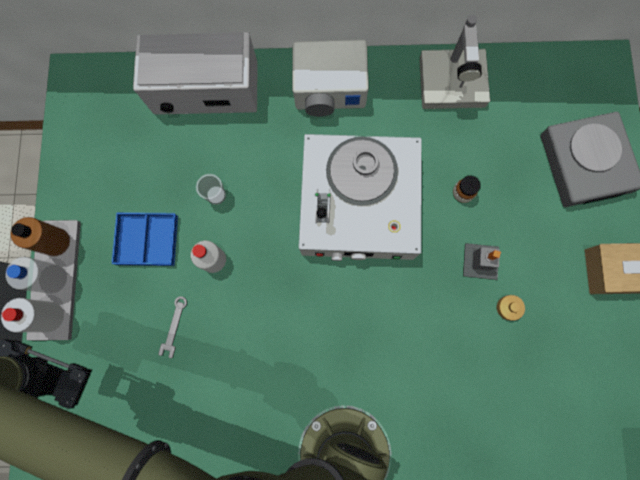

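View pics/scene1.png

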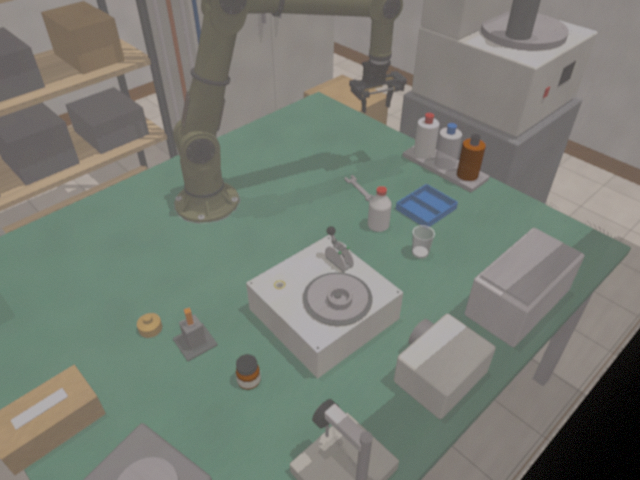

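The top view shows the machine at cols 300–422, rows 136–258, with the lever near (322,207) and the reset hole near (394,227). The pin is in its stand near (488,258). I'll enlarge this region.

```bash
cat > h.py <<'E'
import numpy as np,cv2
from scipy.spatial.transform import Rotation as R
def load(n):return dict(np.load(n+'.npz'))
def px(im,u,v,z=None):
    """pixel -> world, by depth or on plane of world height z"""
    K,T=im["K"],im["T"];r=np.array([(u-K[0,2])/K[0,0],(v-K[1,2])/K[1,1],1.])
    if z is None: d=im["depth"][int(round(v)),int(round(u))]
    else: d=(z-T[2,3])/(T[:3,:3]@r)[2]
    return T[:3,:3]@(r*d)+T[:3,3]
def proj(im,p):
    T=im["T"];c=T[:3,:3].T@(np.asarray(p)-T[:3,3]);q=im["K"]@c;return q[:2]/q[2]
E
python3 - <<'E'
from h import *
im=load('top');f=im["frame"][:,:,::-1]
cv2.imwrite('pics/c1.png',cv2.resize(f[130:275,296:510],None,fx=3.7,fy=3.7,interpolation=cv2.INTER_CUBIC))
D=im["depth"]
# deck points
P=np.array([[*px(im,u,v)] for v in range(125,275) for u in range(290,435)])
m=(abs(P[:,2]-.11)<.008);Q=P[m];print(m.sum(),np.median(Q[:,2]))
r=cv2.minAreaRect((Q[:,:2]*1000).astype(np.float32));print(r,cv2.boxPoints(r))
P=np.array([[*px(im,u,v)] for v in range(235,285) for u in range(455,510)])
m=(abs(P[:,2]-.08)<.01);r=cv2.minAreaRect((P[m][:,:2]*1000).astype(np.float32));print(m.sum(),r)
m=(P[:,2]>.1);print(P[m])
E
```

```text
9953 0.10941461941626507
((645.9652099609375, -54.62382507324219), (300.56463623046875, 301.9269104003906), 86.81866455078125) [[ 486.8943  -196.29663]
 [ 788.35596 -213.05246]
 [ 805.03613   87.04898]
 [ 503.57446  103.80481]]
269 ((479.7738037109375, -374.447998046875), (47.1137580871582, 47.41456604003906), 82.61785888671875)
[[ 0.29963047  0.02772933  1.31391744]
 [ 0.29963047  0.02772933  1.31391744]
 [ 0.29963047  0.02772933  1.31391744]
 [ 0.29963047  0.02772933  1.31391744]
 [ 0.29963047  0.02772933  1.31391744]
 [ 0.29963047  0.02772933  1.31391744]
 [ 0.48886763 -0.37067942  0.12800931]
 [ 0.48736919 -0.36999275  0.13714278]
 [ 0.29963047  0.02772933  1.31391744]
 [ 0.48863293 -0.37017399  0.1144871 ]
 [ 0.4870856  -0.36941123  0.12404432]
 [ 0.48606871 -0.36973901  0.13023804]
 [ 0.48551587 -0.37103604  0.1334877 ]
 [ 0.48527017 -0.37298219  0.13478795]
 [ 0.48551138 -0.37598017  0.13299537]
 [ 0.48531519 -0.37802964  0.13398148]
 [ 0.48685326 -0.36893874  0.11028919]
 [ 0.4850526  -0.36762322  0.12159994]
 [ 0.48468774 -0.3693408   0.12368102]
 [ 0.48270478 -0.36755568  0
[... 2275 characters left out ...]
 0.47094744 -0.37982715  0.1322966 ]
 [ 0.47322112 -0.36806311  0.10201185]
 [ 0.47242288 -0.36877238  0.10729833]
 [ 0.47244569 -0.37135532  0.10685254]
 [ 0.47130483 -0.37123555  0.11453643]
 [ 0.47115564 -0.37340246  0.11529415]
 [ 0.47099517 -0.3755394   0.11613115]
 [ 0.47007477 -0.37587317  0.1222814 ]
 [ 0.46929735 -0.37652152  0.12743483]
 [ 0.46986675 -0.37598512  0.10699642]
 [ 0.4695357  -0.37772725  0.10905414]
 [ 0.29963047  0.02772933  1.31391744]
 [ 0.29963047  0.02772933  1.31391744]
 [ 0.29963047  0.02772933  1.31391744]
 [ 0.29963047  0.02772933  1.31391744]
 [ 0.29963047  0.02772933  1.31391744]
 [ 0.29963047  0.02772933  1.31391744]
 [ 0.29963047  0.02772933  1.31391744]]
```

View pics/c1.png

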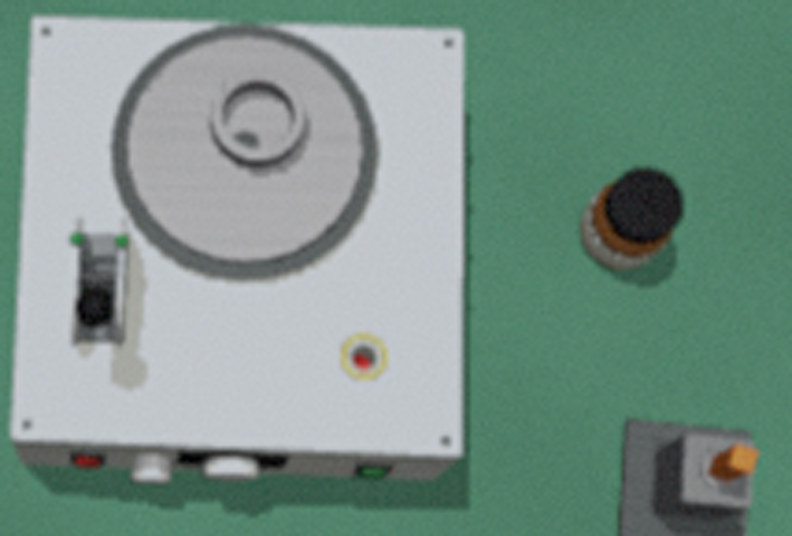

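The crop shows the yellow ring at (363,357), the black knob at (95,307) and the pin's handle top at (741,460). I'll work out poses and the first move from these.

```bash
cat >> h.py <<'E'
C=np.array([.646,-.0546]);YAW=-.0555
def M(x,y,z):
    c,s=np.cos(YAW),np.sin(YAW);return np.array([C[0]+c*x-s*y,C[1]+s*x+c*y,z])
def go(s,p,ang):
    """dx dy dz (mm), spin (deg) bringing the TCP to p with tool y along world angle ang (mod pi), tool z down"""
    r=R.from_rotvec(s["tool_rot"]);m=r.as_matrix()
    best=None
    y=m[:,1];cur=np.arctan2(y[1],y[0]);d=(ang-cur+np.pi/2)%np.pi-np.pi/2
    return np.round(m.T@(np.asarray(p)-s["position"])*1000,1),round(-np.degrees(d),1)
E
python3 - <<'E'
from h import *
from bench import *
im=load('top');cr=lambda u,v:(296+(u+.5)/3.7-.5,130+(v+.5)/3.7-.5)
print('ring',px(im,*cr(363,357),.11),'pred',M(-.085,-.085,.11))
print('pintop',px(im,*cr(741,460),.134))
k=cr(95,307);print('knob px',k)
for t in np.arange(0,.3,.04):
    a=.6-t;p=M(-.045-.085*np.sin(a),.095,.128+.085*np.cos(a));print(round(t,2),p,proj(im,p))
print('stand',M(0,0,0))
s=get_state();print(R.from_rotvec(s["tool_rot"]).as_matrix().round(3))
print(go(s,[.55,.04,.30],np.pi/2+YAW))
print('wrist mount',get_image("wrist")["mount"])
E
```

```text
ring [ 0.55618417 -0.13377945  0.11      ] pred [ 0.5564158  -0.13475404  0.11      ]
pintop [ 0.47820175 -0.37245457  0.134     ]
knob px (321.31081081081084, 212.6081081081081)
0.0 [0.55841837 0.04541228 0.19815353] [321.1111999  218.56457372]
0.04 [0.56125777 0.04525453 0.20001668] [321.14654147 217.18859871]
0.08 [0.5641693  0.04509277 0.20176463] [321.18419592 215.79062837]
0.12 [0.56714829 0.04492727 0.20339457] [321.22409748 214.37330234]
0.16 [0.57018997 0.04475828 0.20490389] [321.26617492 212.93931909]
0.2 [0.57328949 0.04458608 0.20629018] [321.31035164 211.49142852]
0.24 [0.57644188 0.04441094 0.20755123] [321.3565459  210.03242422]
0.28 [0.57964209 0.04423315 0.20868501] [321.40467103 208.56513541]
stand [ 0.646  -0.0546  0.    ]
[[-0.937  0.35  -0.   ]
 [ 0.35   0.937 -0.002]
 [-0.    -0.002 -1.   ]]
(array([-501.1, -419.6,  -63.6]), np.float64(-17.3))
wrist mount [[ 1.41108414e-03 -9.63589416e-01 -2.67382585e-01  7.22395993e-02]
 [ 9.99998961e-01  1.43845450e-03  9.35107460e-05 -1.03199285e-03]
 [ 2.94511717e-04 -2.67382439e-01  9.63590444e-01 -1.48434626e-01]
 [ 0.00000000e+00  0.00000000e+00  0.00000000e+00  1.00000000e+00]]
```

```bash
python3 -m jog '[{"dx":0,"dy":0,"dz":-40,"claw":60},{"dx":-20,"dy":-17,"dz":-64,"spin":-5,"claw":60},{"dx":-50,"dy":-42,"dz":-64,"spin":-10,"claw":60},{"dx":-80,"dy":-67,"dz":-64,"spin":-17.3,"claw":60},{"dx":-110,"dy":-92,"dz":-64,"spin":-17.3,"claw":60},{"dx":-140,"dy":-117,"dz":-64,"spin":-17.3,"claw":60},{"dx":-170,"dy":-142,"dz":-64,"spin":-17.3,"claw":60},{"dx":-200,"dy":-167,"dz":-64,"spin":-17.3,"claw":60},{"dx":-230,"dy":-193,"dz":-64,"spin":-17.3,"claw":60},{"dx":-260,"dy":-218,"dz":-64,"spin":-17.3,"claw":60},{"dx":-290,"dy":-243,"dz":-64,"spin":-17.3,"claw":60},{"dx":-320,"dy":-268,"dz":-64,"spin":-17.3,"claw":60},{"dx":-350,"dy":-293,"dz":-64,"spin":-17.3,"claw":60},{"dx":-380,"dy":-318,"dz":-64,"spin":-17.3,"claw":60},{"dx":-410,"dy":-343,"dz":-64,"spin":-17.3,"claw":60},{"dx":-440,"dy":-368,"dz":-64,"spin":-17.3,"claw":60},{"dx":-470,"dy":-394,"dz":-64,"spin":-17.3,"claw":60},{"dx":-490,"dy":-410,"dz":-64,"spin":-17.3,"claw":60},{"dx":-501,"dy":-420,"dz":-64,"spin":-17.3,"claw":60},{"dx":-501,"dy":-420,"dz":-64,"spin":-17.3,"claw":60}]' && python3 - <<'E'
from h import *
from bench import *
s=get_state();im=get_image("wrist")
T=np.eye(4);T[:3,:3]=R.from_rotvec(s["tool_rot"]).as_matrix();T[:3,3]=s["position"]
im["T"]=T@im["mount"];np.savez('w1.npz',**im)
cv2.imwrite('pics/w1.png',im["frame"][:,:,::-1])
for t in(.1,.17,.24):
    a=.6-t;p=M(-.045-.085*np.sin(a),.095,.128+.085*np.cos(a));print(t,p,proj(im,p))
print('ring pred',proj(im,M(-.085,-.085,.11)), 'hinge',proj(im,M(-.045,.095,.128)))
E
```

```text
$[0]: bad value
```

```bash
python3 -m jog '[{"dx":0,"dy":0,"dz":-40,"spin":0,"claw":60},{"dx":-20,"dy":-17,"dz":-64,"spin":-5,"claw":60},{"dx":-50,"dy":-42,"dz":-64,"spin":-10,"claw":60},{"dx":-80,"dy":-67,"dz":-64,"spin":-17.3,"claw":60},{"dx":-110,"dy":-92,"dz":-64,"spin":-17.3,"claw":60},{"dx":-140,"dy":-117,"dz":-64,"spin":-17.3,"claw":60},{"dx":-170,"dy":-142,"dz":-64,"spin":-17.3,"claw":60},{"dx":-200,"dy":-167,"dz":-64,"spin":-17.3,"claw":60},{"dx":-230,"dy":-193,"dz":-64,"spin":-17.3,"claw":60},{"dx":-260,"dy":-218,"dz":-64,"spin":-17.3,"claw":60},{"dx":-290,"dy":-243,"dz":-64,"spin":-17.3,"claw":60},{"dx":-320,"dy":-268,"dz":-64,"spin":-17.3,"claw":60},{"dx":-350,"dy":-293,"dz":-64,"spin":-17.3,"claw":60},{"dx":-380,"dy":-318,"dz":-64,"spin":-17.3,"claw":60},{"dx":-410,"dy":-343,"dz":-64,"spin":-17.3,"claw":60},{"dx":-440,"dy":-368,"dz":-64,"spin":-17.3,"claw":60},{"dx":-470,"dy":-394,"dz":-64,"spin":-17.3,"claw":60},{"dx":-490,"dy":-410,"dz":-64,"spin":-17.3,"claw":60},{"dx":-501,"dy":-420,"dz":-64,"spin":-17.3,"claw":60},{"dx":-501,"dy":-420,"dz":-64,"spin":-17.3,"claw":60}]' && python3 - <<'E'
from h import *
from bench import *
s=get_state();im=get_image("wrist")
T=np.eye(4);T[:3,:3]=R.from_rotvec(s["tool_rot"]).as_matrix();T[:3,3]=s["position"]
im["T"]=T@im["mount"];np.savez('w1.npz',**im)
cv2.imwrite('pics/w1.png',im["frame"][:,:,::-1])
for t in(.1,.17,.24):
    a=.6-t;p=M(-.045-.085*np.sin(a),.095,.128+.085*np.cos(a));print(t,p,proj(im,p))
print('ring pred',proj(im,M(-.085,-.085,.11)), 'hinge',proj(im,M(-.045,.095,.128)))
E
```

```text
time: 1.82
position: [0.5508, 0.0351, 0.3003]
tool_rot: [0.099, 3.14, -0.004]
ft_force: [-1.2, -0.9, 0.1]
grip_width: 0.69
grip_force: 0.0
0.1 [0.56565066 0.04501047 0.20259452] [333.13711059 263.90227359]
0.17 [0.57095962 0.04471552 0.20526209] [333.24115706 271.6695257 ]
0.24 [0.57644188 0.04441094 0.20755123] [333.32309739 279.53088113]
ring pred [154.5016995  235.46176394] hinge [329.72487139 277.43244324]
```

View pics/w1.png

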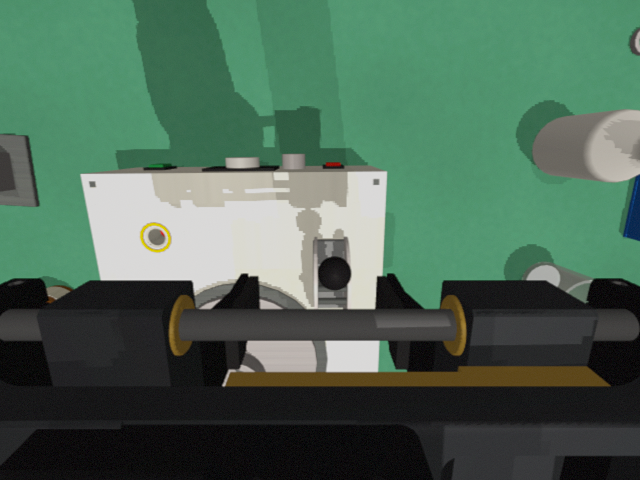

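The wrist view shows the knob at (334,273) and the ring at (155,237), both within 2 px of prediction, so the lever is at about 0.18.

```bash
python3 - <<'E'
from h import *
from bench import *
s=get_state();print(s["position"],s["qd"].round(3))
K=lambda t:M(-.045-.085*np.sin(.6-t),.095,.128+.085*np.cos(.6-t)-.005)
for t in(.18,.3,.45,.6,.7,.8,.9,1.0,1.03):print(t,K(t).round(4),go(s,K(t),np.pi/2+YAW))
E
```

```text
[0.55004667 0.03800113 0.30018505] [-0.03  -0.013 -0.053  0.013 -0.019  0.005 -0.012]
0.18 [0.5717 0.0447 0.2006] (array([-21.3,   8. ,  99.6]), np.float64(-0.3))
0.3 [0.5813 0.0441 0.2042] (array([-30.8,   8.1,  96. ]), np.float64(-0.3))
0.45 [0.5937 0.0435 0.207 ] (array([-43.3,   8.1,  93.1]), np.float64(-0.3))
0.6 [0.6063 0.0427 0.208 ] (array([-56. ,   8.2,  92.1]), np.float64(-0.3))
0.7 [0.6148 0.0423 0.2076] (array([-64.4,   8.2,  92.6]), np.float64(-0.3))
0.8 [0.6232 0.0418 0.2063] (array([-72.9,   8.2,  93.8]), np.float64(-0.3))
0.9 [0.6314 0.0414 0.2042] (array([-81.1,   8.3,  95.9]), np.float64(-0.3))
1.0 [0.6394 0.0409 0.2013] (array([-89.1,   8.3,  98.8]), np.float64(-0.3))
1.03 [0.6417 0.0408 0.2003] (array([-91.4,   8.3,  99.9]), np.float64(-0.3))
```

```bash
python3 -m jog '[{"dx":-10,"dy":6,"dz":20,"spin":0,"claw":60},{"dx":-21,"dy":6,"dz":45,"spin":0,"claw":60},{"dx":-21,"dy":6,"dz":70,"spin":0,"claw":60},{"dx":-21,"dy":6,"dz":90,"spin":0,"claw":60},{"dx":-21,"dy":6,"dz":99.5,"spin":0,"claw":60},{"dx":-21,"dy":6,"dz":99.5,"spin":0,"claw":60},{"dx":-21,"dy":6,"dz":99.5,"spin":0,"claw":60},{"dx":-21,"dy":6,"dz":99.5,"spin":0,"claw":60}]' && python3 -m jog '[{"dx":0,"dy":0,"dz":0,"spin":0,"claw":18},{"dx":0,"dy":0,"dz":0,"spin":0,"claw":18},{"dx":0,"dy":0,"dz":0,"spin":0,"claw":18},{"dx":0,"dy":0,"dz":0,"spin":0,"claw":18},{"dx":0,"dy":0,"dz":0,"spin":0,"claw":18},{"dx":0,"dy":0,"dz":0,"spin":0,"claw":18},{"dx":0,"dy":0,"dz":0,"spin":0,"claw":18},{"dx":0,"dy":0,"dz":0,"spin":0,"claw":18}]' 20
```

```text
time: 2.53
position: [0.5719, 0.0455, 0.2027]
tool_rot: [0.086, 3.138, 0.002]
ft_force: [0.0, 0.0, 0.1]
grip_width: 0.691
grip_force: 0.0
time: 3.2
position: [0.5712, 0.0463, 0.2012]
tool_rot: [0.086, 3.14, 0.003]
ft_force: [1.2, 3.4, 1.6]
grip_width: 0.284
grip_force: 20.0
```

```bash
python3 -m jog '[{"dx":-5,"dy":-1,"dz":-2,"spin":0,"claw":18},{"dx":-9.5,"dy":-1,"dz":-3.6,"spin":0,"claw":18},{"dx":-16,"dy":-1,"dz":-5.3,"spin":0,"claw":18},{"dx":-22,"dy":-1,"dz":-6.5,"spin":0,"claw":18},{"dx":-28,"dy":-1,"dz":-7.2,"spin":0,"claw":18},{"dx":-34.7,"dy":-1,"dz":-7.5,"spin":0,"claw":18},{"dx":-39,"dy":-1,"dz":-7.3,"spin":0,"claw":18},{"dx":-43,"dy":-1,"dz":-7,"spin":0,"claw":18},{"dx":-47.5,"dy":-1,"dz":-6.5,"spin":0,"claw":18},{"dx":-51.6,"dy":-1,"dz":-5.8,"spin":0,"claw":18},{"dx":-56,"dy":-1,"dz":-4.8,"spin":0,"claw":18},{"dx":-60,"dy":-1,"dz":-3.7,"spin":0,"claw":18},{"dx":-64,"dy":-1,"dz":-2.3,"spin":0,"claw":18},{"dx":-68,"dy":-1,"dz":-0.8,"spin":0,"claw":18},{"dx":-70,"dy":-1,"dz":0.3,"spin":0,"claw":18},{"dx":-71,"dy":-1,"dz":0.8,"spin":0,"claw":18},{"dx":-71,"dy":-1,"dz":0.8,"spin":0,"claw":18},{"dx":-71,"dy":-1,"dz":0.8,"spin":0,"claw":18}]'
```

```text
time: 4.7
position: [0.6434, 0.0421, 0.2015]
tool_rot: [0.085, 3.137, 0.004]
ft_force: [1.1, 6.4, 4.3]
grip_width: 0.28
grip_force: 20.1
```

```bash
python3 -m jog '[{"dx":-2,"dy":2,"dz":0.8,"spin":0,"claw":18},{"dx":-4,"dy":3,"dz":1.6,"spin":0,"claw":18},{"dx":-4,"dy":3,"dz":1.6,"spin":0,"claw":18},{"dx":-4,"dy":3,"dz":1.6,"spin":0,"claw":18}]'; python3 - <<'E'
from h import *
from bench import *
s=get_state();im=get_image("scene");np.savez('s2.npz',**im)
p=proj(im,M(-.02,.095,.18)).astype(int);print(p)
a=p[0]-50;b=p[1]-45
cv2.imwrite('pics/s2.png',cv2.resize(im["frame"][b:b+90,a:a+110,::-1],None,fx=6,fy=6,interpolation=cv2.INTER_CUBIC))
for t in(.8,.9,1.):print(t,proj(im,M(-.045-.085*np.sin(.6-t),.095,.128+.085*np.cos(.6-t)))-[a,b])
E
```

```text
time: 5.03
position: [0.6448, 0.0423, 0.2006]
tool_rot: [-0.087, -3.137, -0.0]
ft_force: [-7.9, 1.6, 12.9]
grip_width: 0.278
grip_force: 20.1
[344 247]
0.8 [48.4323221  35.58677848]
0.9 [50.48234467 37.75100484]
1.0 [52.46736335 40.09862912]
```

```bash
python3 -m jog '[{"dx":-2,"dy":0,"dz":0,"spin":0,"claw":18},{"dx":-4,"dy":0,"dz":0,"spin":0,"claw":18},{"dx":-4,"dy":0,"dz":0,"spin":0,"claw":18},{"dx":-4,"dy":0,"dz":0,"spin":0,"claw":18}]'
```

```text
time: 5.42
position: [0.6463, 0.0422, 0.1999]
tool_rot: [-0.087, -3.131, -0.001]
ft_force: [-14.5, 2.6, 12.8]
grip_width: 0.275
grip_force: 20.0
```

```bash
python3 -m jog '[{"dx":0,"dy":0,"dz":0,"spin":0,"claw":60},{"dx":0,"dy":0,"dz":0,"spin":0,"claw":60},{"dx":0,"dy":0,"dz":0,"spin":0,"claw":60},{"dx":0,"dy":0,"dz":0,"spin":0,"claw":60},{"dx":0,"dy":0,"dz":0,"spin":0,"claw":60},{"dx":0,"dy":0,"dz":-15,"spin":0,"claw":60},{"dx":0,"dy":0,"dz":-45,"spin":0,"claw":60},{"dx":30,"dy":0,"dz":-75,"spin":0,"claw":60},{"dx":60,"dy":0,"dz":-100,"spin":0,"claw":60},{"dx":90,"dy":0,"dz":-100,"spin":0,"claw":60},{"dx":90,"dy":0,"dz":-100,"spin":0,"claw":60},{"dx":90,"dy":0,"dz":-100,"spin":0,"claw":60},{"dx":90,"dy":0,"dz":-100,"spin":0,"claw":60}]'; python3 - <<'E'
from h import *
from bench import *
s=get_state();im=get_image("wrist")
T=np.eye(4);T[:3,:3]=R.from_rotvec(s["tool_rot"]).as_matrix();T[:3,3]=s["position"]
im["T"]=T@im["mount"];np.savez('w2.npz',**im)
a=260;b=200
A=cv2.resize(im["frame"][b:b+130,a:a+130,::-1],(400,400),interpolation=cv2.INTER_CUBIC)
for t in(.8,.9,1.):print(t,proj(im,M(-.045-.085*np.sin(.6-t),.095,.128+.085*np.cos(.6-t))))
im=get_image("scene");p=(310,205)
B=cv2.resize(im["frame"][205:285,305:385,::-1],(400,400),interpolation=cv2.INTER_CUBIC)
for t in(.8,.9,1.):print(t,(proj(im,M(-.045-.085*np.sin(.6-t),.095,.128+.085*np.cos(.6-t)))-[305,205])*5)
cv2.imwrite('pics/l3.png',np.hstack([A,B]))
print(s["position"])
# pin approach
print(go(s,[.44,-.373,.26],np.pi/2))
E
```

```text
time: 6.5
position: [0.5607, 0.0474, 0.2985]
tool_rot: [0.088, 3.14, 0.0]
ft_force: [-0.6, 0.4, -0.4]
grip_width: 0.689
grip_force: 0.0
0.8 [315.87168189 327.68223309]
0.9 [315.88054103 335.6803505 ]
1.0 [315.8931299  342.58625553]
0.8 [187.16161051 162.93389239]
0.9 [197.41172335 173.75502421]
1.0 [207.33681677 185.49314561]
[0.56068795 0.04741795 0.29850183]
(array([  97.1, -426.5,   38.4]), np.float64(-3.2))
```

View pics/l3.png

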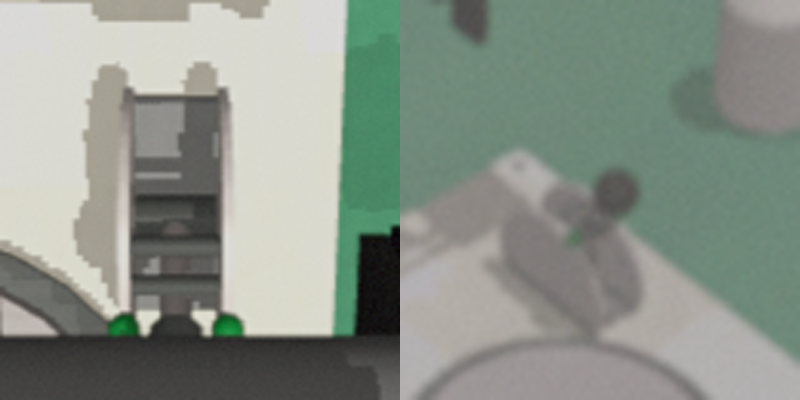

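The lever is between the green marks. In the scene crop the knob is at (617,191), at the predicted position for 1.0 or slightly past it, so it's locked. Next I'll move over to the pin.

```bash
python3 -m jog '[{"dx":5,"dy":-10,"dz":0,"spin":0,"claw":60},{"dx":10,"dy":-35,"dz":0,"spin":0,"claw":60},{"dx":16,"dy":-65,"dz":0,"spin":0,"claw":60},{"dx":22,"dy":-95,"dz":0,"spin":0,"claw":60},{"dx":28,"dy":-125,"dz":0,"spin":0,"claw":60},{"dx":35,"dy":-155,"dz":0,"spin":0,"claw":60},{"dx":42,"dy":-185,"dz":0,"spin":0,"claw":60},{"dx":49,"dy":-215,"dz":0,"spin":0,"claw":60},{"dx":56,"dy":-245,"dz":0,"spin":0,"claw":60},{"dx":63,"dy":-275,"dz":0,"spin":0,"claw":60},{"dx":70,"dy":-305,"dz":0,"spin":0,"claw":60},{"dx":77,"dy":-335,"dz":8,"spin":-3,"claw":60},{"dx":84,"dy":-365,"dz":16,"spin":-3,"claw":60},{"dx":91,"dy":-395,"dz":24,"spin":-3,"claw":60},{"dx":97,"dy":-420,"dz":30,"spin":-3,"claw":60},{"dx":97,"dy":-426,"dz":30,"spin":-3,"claw":60},{"dx":97,"dy":-426,"dz":30,"spin":-3,"claw":60},{"dx":97,"dy":-426,"dz":30,"spin":-3,"claw":60},{"dx":97,"dy":-426,"dz":30,"spin":-3,"claw":60}]'; python3 - <<'E'
from h import *
from bench import *
s=get_state();im=get_image("wrist")
T=np.eye(4);T[:3,:3]=R.from_rotvec(s["tool_rot"]).as_matrix();T[:3,3]=s["position"]
im["T"]=T@im["mount"];np.savez('w3.npz',**im)
p=proj(im,[.479,-.373,.12]).astype(int);print(p,s["position"],s["tool_rot"])
a,b=p[0]-80,p[1]-70;print(a,b)
cv2.imwrite('pics/w3.png',cv2.resize(im["frame"][b:b+120,a:a+160,::-1],None,fx=5,fy=5,interpolation=cv2.INTER_CUBIC))
E
```

```text
time: 8.18
position: [0.4406, -0.3713, 0.2686]
tool_rot: [0.002, 3.141, 0.001]
ft_force: [-0.2, 0.3, 0.1]
grip_width: 0.688
grip_force: 0.0
[316 270] [ 0.44061385 -0.3712577   0.26861564] [2.33686316e-03 3.14146129e+00 1.10329077e-03]
236 200
```

View pics/w3.png

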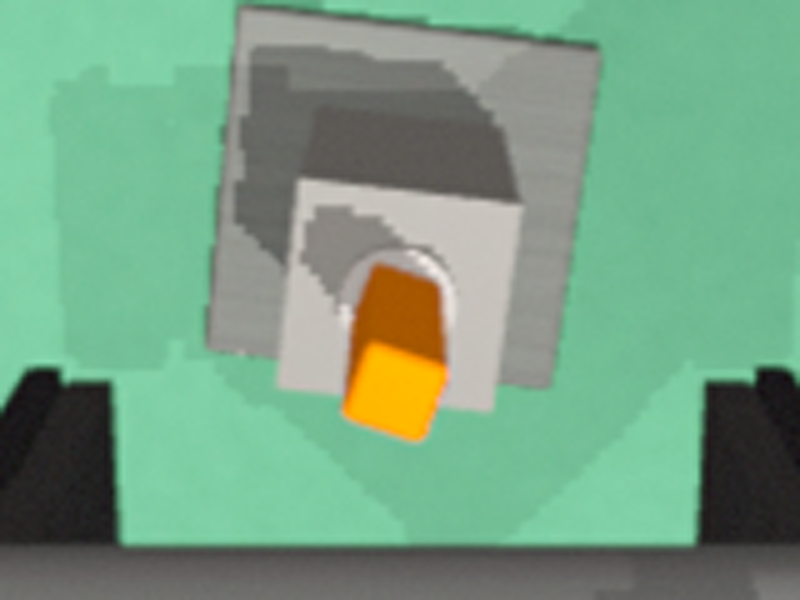

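The handle's top face has corners at about (367,340), (448,368), (423,443) and (342,413) in the crop, so it is turned about 18° relative to the tool.

```bash
python3 - <<'E'
from h import *
from bench import *
im=load('w3');s=get_state()
q=np.array([px(im,236+(u+.5)/5-.5,200+(v+.5)/5-.5,.134) for u,v in[(367,340),(448,368),(423,443),(342,413)]])
print(q.round(4),q.mean(0));c=q.mean(0)
e=[np.arctan2(*(q[1]-q[0])[[1,0]]),np.arctan2(*(q[2]-q[3])[[1,0]]),np.arctan2(*(q[2]-q[1])[[1,0]])+np.pi/2,np.arctan2(*(q[3]-q[0])[[1,0]])+np.pi/2]
print(np.degrees(e));a=np.mean(e[:2])
for i in(0,1):print(go(s,[c[0],c[1],.105],a+i*np.pi/2))
E
```

```text
[[ 0.4712 -0.3796  0.134 ]
 [ 0.4765 -0.3653  0.134 ]
 [ 0.4908 -0.3697  0.134 ]
 [ 0.485  -0.3842  0.134 ]] [ 0.48088418 -0.37469788  0.134     ]
[69.80163669 68.21140732 72.96202491 71.77565215]
(array([-40.1,  -3.7, 163.7]), np.float64(20.9))
(array([-40.1,  -3.7, 163.7]), np.float64(-69.1))
```

```bash
python3 -m jog '[{"dx":-20,"dy":-2,"dz":0,"spin":7,"claw":50},{"dx":-40,"dy":-3.5,"dz":15,"spin":14,"claw":50},{"dx":-40,"dy":-3.5,"dz":40,"spin":19,"claw":50},{"dx":-40,"dy":-3.5,"dz":70,"spin":19,"claw":50},{"dx":-40,"dy":-3.5,"dz":95,"spin":19,"claw":50},{"dx":-40,"dy":-3.5,"dz":120,"spin":19,"claw":50},{"dx":-40,"dy":-3.5,"dz":140,"spin":19,"claw":50},{"dx":-40,"dy":-3.5,"dz":155,"spin":19,"claw":50},{"dx":-40,"dy":-3.5,"dz":161,"spin":19,"claw":50},{"dx":-40,"dy":-3.5,"dz":161,"spin":19,"claw":50},{"dx":-40,"dy":-3.5,"dz":161,"spin":19,"claw":50},{"dx":-40,"dy":-3.5,"dz":161,"spin":19,"claw":50}]'; python3 -m jog '[{"dx":0,"dy":0,"dz":0,"spin":0,"claw":8},{"dx":0,"dy":0,"dz":0,"spin":0,"claw":8},{"dx":0,"dy":0,"dz":0,"spin":0,"claw":8},{"dx":0,"dy":0,"dz":0,"spin":0,"claw":8},{"dx":0,"dy":0,"dz":0,"spin":0,"claw":8},{"dx":0,"dy":0,"dz":0,"spin":0,"claw":8},{"dx":0,"dy":0,"dz":0,"spin":0,"claw":8},{"dx":0,"dy":0,"dz":0,"spin":0,"claw":8},{"dx":0,"dy":0,"dz":0,"spin":0,"claw":8}]' 30
```

```text
time: 9.23
position: [0.4807, -0.3763, 0.1091]
tool_rot: [0.522, 3.096, -0.001]
ft_force: [-0.3, -1.2, -0.5]
grip_width: 0.573
grip_force: 0.0
time: 9.98
position: [0.4798, -0.376, 0.1077]
tool_rot: [0.524, 3.098, 0.001]
ft_force: [0.2, 0.8, 0.2]
grip_width: 0.182
grip_force: 30.0
```

```bash
python3 -m jog '[{"dx":0,"dy":0,"dz":-8,"spin":0,"claw":8},{"dx":0,"dy":0,"dz":-20,"spin":0,"claw":8},{"dx":0,"dy":0,"dz":-35,"spin":0,"claw":8},{"dx":0,"dy":0,"dz":-50,"spin":0,"claw":8},{"dx":0,"dy":0,"dz":-65,"spin":0,"claw":8},{"dx":0,"dy":0,"dz":-80,"spin":0,"claw":8},{"dx":0,"dy":0,"dz":-100,"spin":0,"claw":8},{"dx":0,"dy":0,"dz":-120,"spin":0,"claw":8},{"dx":0,"dy":0,"dz":-140,"spin":0,"claw":8},{"dx":0,"dy":0,"dz":-150,"spin":0,"claw":8},{"dx":0,"dy":0,"dz":-150,"spin":0,"claw":8},{"dx":0,"dy":0,"dz":-150,"spin":0,"claw":8}]'; python3 - <<'E'
from h import *
from bench import *
s=get_state();print(s["position"],s["grip_width"],s["ft_force"])
m=R.from_rotvec(s["tool_rot"]).as_matrix()
# ring centre in the top and wrist pictures
for n,w in(("top",(375,210,415,245)),("w1",(125,205,185,270))):
    im=load(n);f=im["frame"].astype(int);k=(f[...,0]>f[...,2]*1.35)&(f[...,1]>f[...,2]*1.25)
    v,u=np.nonzero(k);g=(u>w[0])&(u<w[2])&(v>w[1])&(v<w[3]);u,v=u[g],v[g]
    c=((u.min()+u.max())/2,(v.min()+v.max())/2);print(n,g.sum(),c,px(im,*c,.11))
for h in([.5565,-.1345],):print(go(s,[*h,s["position"][2]],np.pi/2+YAW),go(s,[*h,s["position"][2]],np.pi/2-.33))
E
```

```text
time: 10.98
position: [0.4797, -0.3763, 0.258]
tool_rot: [0.524, 3.097, -0.0]
ft_force: [0.6, 0.3, -0.6]
grip_width: 0.181
grip_force: 30.0
[ 0.47966767 -0.37631674  0.25798995] 0.18116216364008167 [ 0.63139972  0.33703021 -0.60553137]
top 26 (np.float64(393.5), np.float64(225.5)) [ 0.55777757 -0.13324093  0.11      ]
w1 279 (np.float64(155.0), np.float64(237.0)) [ 0.55807059 -0.13455095  0.11      ]
(array([  7. , 253.6,   0. ]), np.float64(-16.0)) (array([  7. , 253.6,   0. ]), np.float64(-0.3))
```

```bash
python3 -m jog '[{"dx":0,"dy":8,"dz":0,"spin":0,"claw":8},{"dx":1,"dy":25,"dz":0,"spin":0,"claw":8},{"dx":2,"dy":45,"dz":0,"spin":0,"claw":8},{"dx":2,"dy":65,"dz":0,"spin":0,"claw":8},{"dx":3,"dy":85,"dz":0,"spin":0,"claw":8},{"dx":3,"dy":105,"dz":0,"spin":0,"claw":8},{"dx":4,"dy":125,"dz":0,"spin":0,"claw":8},{"dx":4,"dy":145,"dz":0,"spin":0,"claw":8},{"dx":5,"dy":165,"dz":0,"spin":0,"claw":8},{"dx":5,"dy":185,"dz":0,"spin":0,"claw":8},{"dx":6,"dy":205,"dz":0,"spin":0,"claw":8},{"dx":6,"dy":225,"dz":5,"spin":0,"claw":8},{"dx":6,"dy":242,"dz":15,"spin":0,"claw":8},{"dx":6,"dy":251,"dz":25,"spin":0,"claw":8},{"dx":6,"dy":254,"dz":32,"spin":0,"claw":8},{"dx":6,"dy":254,"dz":34,"spin":0,"claw":8},{"dx":6,"dy":254,"dz":34,"spin":0,"claw":8},{"dx":6,"dy":254,"dz":34,"spin":0,"claw":8},{"dx":6,"dy":254,"dz":34,"spin":0,"claw":8}]'; python3 - <<'E'
from h import *
from bench import *
s=get_state();im=get_image("wrist")
T=np.eye(4);T[:3,:3]=R.from_rotvec(s["tool_rot"]).as_matrix();T[:3,3]=s["position"]
im["T"]=T@im["mount"];np.savez('w4.npz',**im)
p=proj(im,[.5575,-.1343,.11]);t=s["position"]-[0,0,.0977];print(s["position"],p,proj(im,t))
p=p.astype(int);a,b=p[0]-50,p[1]-60
A=cv2.resize(im["frame"][b:b+100,a:a+100,::-1],(400,400),interpolation=cv2.INTER_CUBIC)
s2=get_image("scene");np.savez('s4.npz',**s2);q=proj(s2,[.5575,-.1343,.11]).astype(int);c,d=q[0]-25,q[1]-30
B=cv2.resize(s2["frame"][d:d+50,c:c+50,::-1],(400,400),interpolation=cv2.INTER_CUBIC)
cv2.imwrite('pics/w4.png',np.hstack([A,B]));print(a,b,c,d,proj(s2,[.5575,-.1343,.11]),proj(s2,t))
E
```

```text
time: 12.57
position: [0.5574, -0.1358, 0.2242]
tool_rot: [0.527, 3.096, -0.0]
ft_force: [0.2, 0.4, -0.4]
grip_width: 0.181
grip_force: 30.0
[ 0.55736105 -0.13583625  0.22417784] [320.34551133 239.31369019] [318.54548906 245.57753685]
270 179 253 253 [278.3400831  283.58412549] [277.56798885 279.67369322]
```

View pics/w4.png

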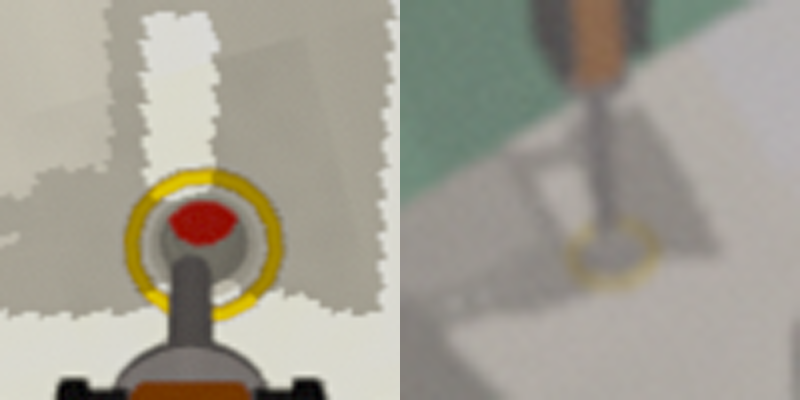

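The ring centre is at (205,244) in the left crop. The shaft tip's centre is at about (191,277), a few mm above the deck. I'll work out the small correction.

```bash
python3 - <<'E'
from h import *
from bench import *
im=load('w4');s=get_state()
h=px(im,320.9,239.6,.11);t=px(im,317.4,247.9,s["position"][2]-.0977);print(h,t,s["position"])
m=R.from_rotvec(s["tool_rot"]).as_matrix();print((m.T@(h-t)*1000).round(1))
E
```

```text
[ 0.55787068 -0.13395884  0.11      ] [ 0.55877356 -0.1372435   0.12657885] [ 0.55756029 -0.13535233  0.22427885]
[ 2.   2.8 16.6]
```

```bash
python3 -m jog '[{"dx":1.5,"dy":2,"dz":0,"spin":0,"claw":8},{"dx":1.5,"dy":2,"dz":5,"spin":0,"claw":8},{"dx":1.5,"dy":2,"dz":10,"spin":0,"claw":8},{"dx":1.5,"dy":2,"dz":14,"spin":0,"claw":8},{"dx":1.5,"dy":2,"dz":18,"spin":0,"claw":8},{"dx":1.5,"dy":2,"dz":22,"spin":0,"claw":8},{"dx":1.5,"dy":2,"dz":26,"spin":0,"claw":8},{"dx":1.5,"dy":2,"dz":26,"spin":0,"claw":8},{"dx":1.5,"dy":2,"dz":26,"spin":0,"claw":8}]'
```

```text
time: 13.42
position: [0.5566, -0.1319, 0.1973]
tool_rot: [-0.524, -3.097, 0.0]
ft_force: [0.2, -0.2, 0.5]
grip_width: 0.181
grip_force: 30.0
```

```bash
python3 -m jog '[{"dx":0,"dy":0,"dz":4,"spin":0,"claw":8},{"dx":0,"dy":0,"dz":8,"spin":0,"claw":8},{"dx":0,"dy":0,"dz":11,"spin":0,"claw":8},{"dx":0,"dy":0,"dz":14,"spin":0,"claw":8},{"dx":0,"dy":0,"dz":16,"spin":0,"claw":8},{"dx":0,"dy":0,"dz":18,"spin":0,"claw":8},{"dx":0,"dy":0,"dz":20,"spin":0,"claw":8},{"dx":0,"dy":0,"dz":20,"spin":0,"claw":8},{"dx":0,"dy":0,"dz":20,"spin":0,"claw":8}]'
```

```text
time: 14.17
position: [0.5568, -0.1319, 0.1779]
tool_rot: [0.524, 3.098, 0.0]
ft_force: [-1.6, 0.5, 2.1]
grip_width: 0.179
grip_force: 30.0
```

```bash
python3 -m jog '[{"dx":0,"dy":0,"dz":1,"spin":0,"claw":8},{"dx":0,"dy":0,"dz":2,"spin":0,"claw":8},{"dx":0,"dy":0,"dz":2,"spin":0,"claw":8},{"dx":0,"dy":0,"dz":2,"spin":0,"claw":8}]'
```

```text
time: 14.5
position: [0.5568, -0.1319, 0.1758]
tool_rot: [0.524, 3.097, 0.0]
ft_force: [-1.7, 1.6, 3.0]
grip_width: 0.181
grip_force: 30.0
```

```bash
python3 -m jog '[{"dx":0,"dy":0,"dz":1,"spin":0,"claw":8},{"dx":0,"dy":0,"dz":2,"spin":0,"claw":8},{"dx":0,"dy":0,"dz":3,"spin":0,"claw":8},{"dx":0,"dy":0,"dz":4,"spin":0,"claw":8},{"dx":0,"dy":0,"dz":4,"spin":0,"claw":8},{"dx":0,"dy":0,"dz":4,"spin":0,"claw":8},{"dx":0,"dy":0,"dz":4,"spin":0,"claw":8}]'
```

```text
time: 15.08
position: [0.557, -0.132, 0.1725]
tool_rot: [0.524, 3.097, 0.001]
ft_force: [-2.4, 1.2, 8.5]
grip_width: 0.183
grip_force: 30.0
```

```bash
python3 -m jog '[{"dx":0,"dy":0,"dz":0,"spin":0,"claw":8},{"dx":0,"dy":0,"dz":0,"spin":0,"claw":8},{"dx":0,"dy":0,"dz":0,"spin":0,"claw":8},{"dx":0,"dy":0,"dz":0,"spin":0,"claw":8},{"dx":0,"dy":0,"dz":0,"spin":0,"claw":8},{"dx":0,"dy":0,"dz":0,"spin":0,"claw":8}]'; python3 - <<'E'
from bench import *
import cv2,numpy as np
im=get_image("scene");cv2.imwrite('pics/end.png',cv2.resize(im["frame"][190:400,120:400,::-1],None,fx=2.8,fy=2.8,interpolation=cv2.INTER_CUBIC))
E
```

```text
time: 15.58
position: [0.5569, -0.132, 0.1725]
tool_rot: [0.524, 3.097, 0.001]
ft_force: [-3.0, 1.1, 7.4]
grip_width: 0.185
grip_force: 30.0
```

View pics/end.png

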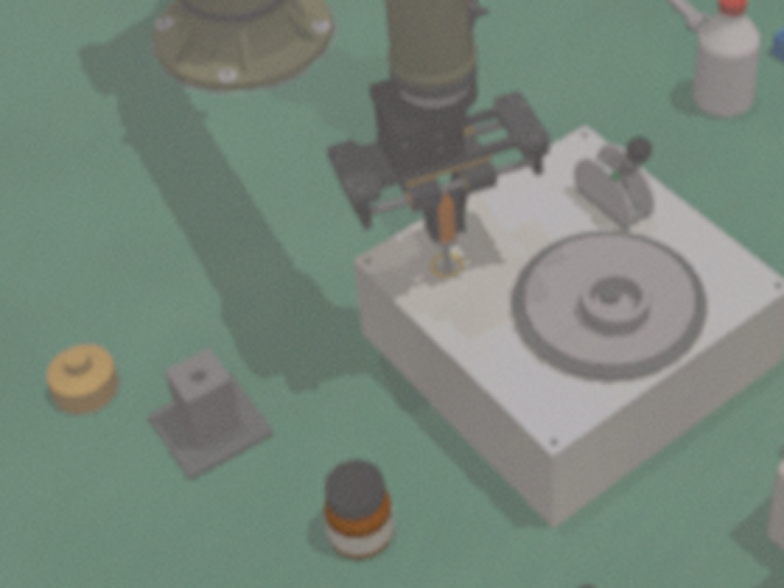

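The pin is in the hole at (447,262), pressing steadily with about 7.5 N. The lever is still in the lock notch, with its knob at (638,150), and nothing else has been disturbed.

```bash
python3 -c "from bench import *; print(close_job())"
```

```text
the job is handed in; nothing more can be done
None
```

I swung the brake lever to its end stop in the lock notch, then put the reset pin down the hole. The job is handed in with the pin still gripped and holding the button down at about 7.5 N (5.5 N holds it fully down).

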